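# Check the ear thermometer on the desk calibrator

### The job

Check the ear thermometer on the desk calibrator: first swing the calibrator's quarter-turn shutter handle round to its open stop so that the sprung seat is uncovered, then lift the thermometer out of its dock and set its probe tip on the marked spot at the middle of the seat. Hold the thermometer square to the calibrator's sloping face, gently pressing the seat about half-way down its spring travel, and finish while still holding it there, with the shutter left open. Do not knock the canister, the otoscope or the inhalers.

Things in the scene. Friction and masses are not known exactly. Their poses are not given: they have to be found in the camera images.
- thermometer_center (a point): Centre (half-way up) of the beige ear thermometer (sizes in mm): 135 long, 110 g, standing loose, probe down, in its dock. z: from probe tip to top. Tip 67.5 below this point, top 67.5 above. Handle: straight bar 32 (its x) by 25 (its y), from 27.5 below this point to the top; below it a flange (36 wide, underside 37.5 below this point) resting on the dock, then a probe, 19 tapering to 9.
- probe_tip (a point): Centre of the flat end of the thermometer's probe; same axes as thermometer_center. In the dock it sits 15 mm above the counter, inside the hole.
- dock_top (a point): Centre of the dock's top, 45 mm above the counter: a fixed pale block 84 x 84 mm with a hole 23 mm wide and 40 mm deep, upright walls, in which the probe hangs. To clear the dock lift the thermometer at least 35 mm.
- seat_spot (a point): The marked spot: middle of the top of the calibrator's sprung seat, a 36 mm black rubber disc with a 13 mm steel dot. Moves with the seat; released, 16 mm above the face. z = outward normal of the face, sloping 0.35 rad down to its front; x up the slope, y across. Calibrator: fixed pale desk unit, face 172 x 220 mm, its middle 92 mm above the counter and 45 mm to the -y side of the seat.
- seat (a joint): How far the seat is pressed in along -z of seat_spot: 0 released, 0.012 m at the bottom stop. Spring: 1.2 N to start it moving and 0.4 N more per mm (3.6 N at half-way, 6 N at the stop).
- shutter (a joint): Shutter angle: 0 closed (its disc, 44 mm wide, 4 mm thick, hangs 4 mm above the seat), 1.571 rad at the open stop. Opening is clockwise seen from outside the face: the disc moves up the slope to the back, the handle post down the slope to the front. Starts within 0.3 of closed, stays where left; friction about 0.2 N m (4 N at the post).
- handle_post (a point): Grip point on the handle post: a black plastic cylinder, 14 mm diameter, square to the face, at the end of the shutter's steel lever, 55 mm from the pivot axis on the side away from the shutter disc. Along the normal: post top 12 mm above this point, lever 17 mm below it, face 42 mm below it. z = face normal.
- shutter_pivot (a point): Point on the shutter's hinge axis, level with handle_post; z axis = face normal = hinge axis. The pivot lies 65 mm from the seat, across the face.
- canister: Squat stainless screw-top canister, 100 mm diameter, 107 mm high, standing; origin under its middle. Leave alone.
- otoscope: Black steel otoscope lying on the counter, 155 mm long, about 30 mm high; origin under its middle, handle along its x. Leave alone.
- inhaler_a: Blue plastic inhaler standing, about 26 x 32 mm, 84 mm high, mouthpiece along -x; origin under its middle. Leave alone.
- inhaler_b: A second blue plastic inhaler, the same. Leave alone.

How it is judged:
By the outcome, as a careful person would: the job done as asked, in the order asked, and still so for the second after the job is handed in, while the arm keeps its last pose, push and grip.
It also fails if it takes over 58 s, if anything falls off the work surface, if the arm or the gripper's body presses on something with over 40 N, if the wrist force passes 120 N, or if a joint passes its speed limit or range.

### The arm

A 6-joint arm with a two-finger parallel gripper is mounted at the origin on the work surface. World frame = base frame: x ahead of the robot, y to its left, z up, the work surface at z = 0. Lengths are in m, angles in rad, forces in N, time in s.
With the tool pointing down it reaches from about 0.35 to 0.975 m from the base axis. Payload 4.9 kg.
Tool frame: the origin (TCP) lies on the mounting face of the last link; the fingertips stand 173 mm ahead of it and the grasp point (between the pads) lies 155 mm ahead of it; z points along the fingers, y is the direction in which the jaws open and shut (so a half turn about z gives the same grasp; the last joint's range is limited). The gripper opens to 85 mm and grips with 20 to 120 N. Pads are 22 mm wide; open, the fingers measure 114 mm over their backs; the gripper's body (76 mm by 85 mm) begins 54 mm behind the grasp point. The pads swing forward as they close: fully open they stand 13 mm farther back than shut.
Start: joints at [-1.457, 0.053, 1.613, -0, 1.476, -0.119], TCP at [0.144, -0.608, 0.405] pointing down, gripper open.
Joint ranges: [-3.01, 3.01], [-1.01, 2.22], [0.06, 2.58], [-1.02, 4.17], [0.09, 2.62], [-3.14, 3.14]. Speed limits (rad/s): [2.57, 2.57, 3.14, 3.14, 3.14, 3.14].

### API

Orientations are given as a unit quaternion [w, x, y, z].
In Python, from plant import manip gives the robot as it stands.
- The arm moves only by the tool play_rows, never from a script. Its argument "increments" is a list of rows, each an object with "offset": the shift along the tool's x, y, z in mm, a list of three; "twist": the turn about the tool's z in rad; "grip": the opening, from 0 (shut) to 1 (fully open). In form: [{"offset": [dx, dy, dz], "twist": twist, "grip": grip}, ...]. A call has 1 to 5 rows; each row is the pose to reach, as a shift and turn from the pose commanded when the call began, along the tool's axes at that moment; what a row does not reach only later rows make up. A row lasts 1/12 s, in which the tool goes at most 41.7 mm and 7.16 degrees, less where a joint would pass 70% of its speed; a pose out of reach is approached as far as the arm can. A call with a gripper value outside its range is refused whole. The fingers move at their own pace and stop on an object; the grip force is fixed at half the most. Time passes only in rows, so rows that repeat a pose let the fingers close. It gives the time, the measured TCP pose, the force and the opening at its end, in the units of the state.
- manip.state(): the state, without advancing time (a new reading comes with each control period).
- manip.grab_frame(name): name is "scene" or "top" or "wrist"; returns the picture (400x640x3 uint8, blue, green, red); there is no depth.
- manip.get_calibration(name): a dict with "fx", "fy", "cx", "cy" (pixels), "k1" (the pictures are not rectified: a ray, as slopes to the right and down, at radius r is drawn at 1 + k1 r^2 times it, then the intrinsics apply), "T" (4x4, takes a point from camera to world coordinates). Camera axes: x right, y down, z forward; pixel columns grow to the right and rows downward; lengths in m; the calibration is good to about 2 mm. A picture is of the moment at which its call begins: read the wrist's pose just before it. get_calibration takes no time and is no camera call; for the wrist camera it gives the pose at the moment of the call.
- manip.job_done(): hands the job in, once; it reports no verdict.
Trained networks look in the newest picture that a camera, given by its name, has taken for a name from the list of things; names that differ only in an ending like _2 or _b are one class to them, and where a whole thing is asked for, a point or a joint stands for the part that bears it (a point fixed in the world has none). Each returns a list of dicts, best first, with "p" (0 to 1); they miss things now and then, are a little off and sometimes report something else, mostly with a low value. They report only what shows in the picture. A call takes as long as a camera call.
- manip.boxes_of(query, camera): "xyz" ([x, y, z] in m, in the coordinates of the camera as it stood for that picture, good to about 4 mm: the middle of the surface that is visible of it).
- manip.tip_of(query, camera): "xyz" ([x, y, z] in m, in the coordinates of the camera as it stood for that picture, good to about 4 mm: a listed point, or the origin of a listed thing).
The state is a dict: "time": time; "joint_pos": joint angles; "joint_vel": joint speeds; "joint_efforts": joint torques, N m; "tool_pos": TCP position; "tool_rot": TCP orientation; "contact_force": force on the tool from outside, world axes, zero at the start; "ft_torque": the same for the moment, N m; "gripper_width": opening from 0.0 (shut) to 1.0 (fully open).
Only numpy, scipy, OpenCV 4.12 (cv2) and the standard library are available. Lean on these libraries where they do the work, as an engineer would, in place of code of your own. Each camera call takes 0.05 s, during which the arm holds its last target. There are 200 camera calls.

## Working session

There is one attempt and no reset: what is moved stays moved. The work goes in short steps, Python scripts to look and compute and a tool call to move; the robot and the scene stay as the last step left them, time stands still between calls to the robot, and variables do not carry over. Pictures are saved under pics/ and viewed, about 8 in all and at most 12, crops included, and the job is handed in when it is done.

Besides the shell and the picture viewer there is one more tool, called as name(argument=value, ...) on one line, values as JSON. play_rows: Moves the arm, as the interface text tells. Its arguments: {"type":"object","properties":{"increments":{"type":"array"}},"required":["increments"]}

```bash
ls; mkdir -p pics
cat > h.py <<'E'
import numpy as np, cv2
from plant import manip
def look(cam,qs,save=None):
    T=np.array(manip.get_calibration(cam)["T"]); im=manip.grab_frame(cam)
    if save: cv2.imwrite("pics/"+save,im)
    for f,q in qs:
        r=getattr(manip,f)(q,cam)
        for d in r[:3]:
            w=T[:3,:3]@np.array(d["xyz"])+T[:3,3]
            print(cam,f,q,round(d["p"],2),np.round(w*1000,1), {k:v for k,v in d.items() if k not in("xyz","p")})
    return im
E
python3 - <<'E'
from h import *
s=manip.state();print(s)
pts=["thermometer_center","probe_tip","dock_top","seat_spot","handle_post","shutter_pivot","canister","otoscope","inhaler_a"]
a=look("scene",[("tip_of",q) for q in pts])
b=look("top",[("tip_of",q) for q in pts])
c=cv2.resize(np.vstack([a,b]),None,fx=.75,fy=.75)
cv2.imwrite("pics/1.png",c)
for n in("scene","top","wrist"):print(n,{k:np.round(v,3).tolist() for k,v in manip.get_calibration(n).items()})
E
```

```text
pics
{'time': 0.0, 'joint_pos': array([-1.45701357e+00,  5.33610010e-02,  1.61431828e+00, -1.64450470e-05,
        1.47598933e+00, -1.18987642e-01]), 'joint_vel': array([-7.40699649e-04,  1.02207344e-03, -1.09284051e-03, -1.81469426e-04,
        5.38076506e-05, -1.78256825e-03]), 'joint_efforts': array([ 2.30477781e-03, -3.93685877e+01, -3.70173490e+01,  1.32105820e-04,
        7.12530789e-03,  7.72292651e-06]), 'tool_pos': array([ 0.14414627, -0.60786942,  0.40344557]), 'tool_rot': array([-1.03799404e-03,  9.93234258e-01,  1.16123348e-01, -5.48348836e-06]), 'contact_force': array([0.65300781, 0.48822135, 0.403869  ]), 'ft_torque': array([-0.03289238, -0.00277524, -0.04013365]), 'gripper_width': 0.9971444159947979}
scene tip_of thermometer_center 0.63 [542.  157.1  78.2] {}
scene tip_of probe_tip 0.79 [539.6 154.3  17.9] {}
scene tip_of dock_top 0.79 [543.5 156.1  46.5] {}
scene tip_of seat_spot 0.64 [ 554.9 -143.3  101.5] {}
scene tip_of handle_post 0.77 [ 505.5 -258.1  130.6] {}
scene tip_of shutter_pivot 0.9 [ 522.4 -205.7  127. ] {}
scene tip_of canister 0.88 [800.4  38.3  -4.2] 
[... 662 characters left out ...]
inhaler_a 0.8 [ 559.3 -408.3   -0.8] {}
top tip_of inhaler_a 0.74 [ 755.4 -159.5   -4.9] {}
scene {'fx': 437.976, 'fy': 437.976, 'cx': 321.886, 'cy': 201.34, 'k1': -0.034, 'T': [[0.477, 0.719, -0.505, 1.261], [0.879, -0.391, 0.273, -0.359], [-0.001, -0.575, -0.818, 1.104], [0.0, 0.0, 0.0, 1.0]]}
top {'fx': 504.299, 'fy': 504.299, 'cx': 317.469, 'cy': 205.925, 'k1': -0.067, 'T': [[0.023, -0.984, 0.176, 0.42], [-1.0, -0.026, -0.015, -0.001], [0.02, -0.176, -0.984, 1.366], [0.0, 0.0, 0.0, 1.0]]}
wrist {'fx': 295.103, 'fy': 295.103, 'cx': 317.995, 'cy': 200.962, 'k1': -0.012, 'T': [[0.231, -0.94, -0.253, 0.208], [-0.973, -0.223, -0.06, -0.593], [-0.0, 0.26, -0.966, 0.373], [0.0, 0.0, 0.0, 1.0]]}
```

View pics/1.png

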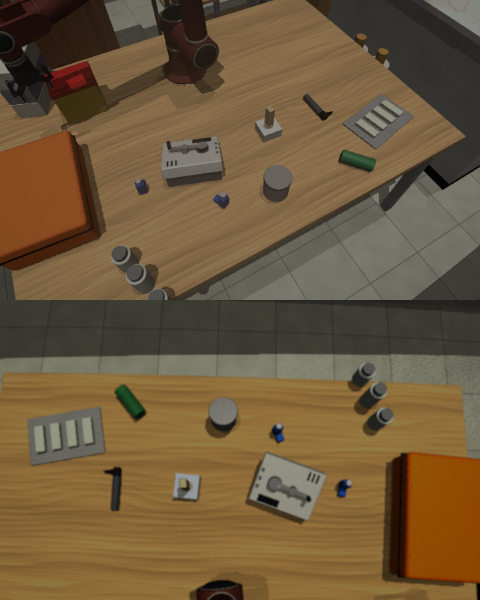

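The picture shows the calibrator at about (192,155) in the scene view and (287,487) in the top view. The dock is at (187,486) top, the inhalers at (278,432) and (344,487), the canister at (223,413) and the otoscope at (116,490). I'll move over the handle post first.

play_rows(increments=[{"offset":[25,-15,0],"twist":0,"grip":1},{"offset":[55,-33,0],"twist":0,"grip":1},{"offset":[88,-53,0],"twist":0,"grip":1},{"offset":[121,-73,0],"twist":0,"grip":1},{"offset":[154,-93,0],"twist":0,"grip":1}])

```text
time: 1.42
tool_pos: [0.2734, -0.4808, 0.4048]
tool_rot: [0.0, 0.993, 0.116, 0.0]
contact_force: [0.6, -1.1, 0.5]
gripper_width: 1.001
```

play_rows(increments=[{"offset":[33,-20,0],"twist":0,"grip":1},{"offset":[66,-40,0],"twist":0,"grip":1},{"offset":[99,-60,0],"twist":0,"grip":1},{"offset":[132,-80,0],"twist":0,"grip":1},{"offset":[160,-98,0],"twist":0,"grip":1}])

```text
time: 1.83
tool_pos: [0.407, -0.3479, 0.405]
tool_rot: [0.0, 0.993, 0.116, 0.0]
contact_force: [0.2, -0.4, -0.2]
gripper_width: 1.001
```

play_rows(increments=[{"offset":[30,-18,0],"twist":0.1,"grip":1},{"offset":[60,-36,0],"twist":0.22,"grip":1},{"offset":[80,-50,0],"twist":0.34,"grip":0.6},{"offset":[90,-55,0],"twist":0.46,"grip":0.5},{"offset":[90,-55,0],"twist":0.58,"grip":0.5}])

```text
time: 2.25
tool_pos: [0.4821, -0.2736, 0.4048]
tool_rot: [-0.0, 0.985, -0.174, 0.0]
contact_force: [-0.9, -1.5, 0.4]
gripper_width: 0.603
```

play_rows(increments=[{"offset":[0,0,0],"twist":0.12,"grip":0.5},{"offset":[0,0,0],"twist":0.15,"grip":0.5},{"offset":[0,0,0],"twist":0.15,"grip":0.5},{"offset":[0,0,0],"twist":0.15,"grip":0.5}])

```text
time: 2.58
tool_pos: [0.4805, -0.2755, 0.4048]
tool_rot: [0.0, 0.969, -0.245, 0.0]
contact_force: [1.1, -0.1, 0.7]
gripper_width: 0.497
```

```bash
cat >> h.py <<'E'
def pose():
    s=manip.state();w,x,y,z=s["tool_rot"]
    from scipy.spatial.transform import Rotation as R
    M=R.from_quat([x,y,z,w]).as_matrix()
    print("t",round(s["time"],2),"tcp",np.round(s["tool_pos"]*1000,1),"psi",round(np.arctan2(M[1,0],M[0,0]),4),"zt",np.round(M[:,2],3),"F",np.round(s["contact_force"],1),"g",round(s["gripper_width"],3))
    return s["tool_pos"],M
E
python3 - <<'E'
from h import *
pose()
look("wrist",[("tip_of",q) for q in ["seat_spot","handle_post","shutter_pivot"]],"2.png")
look("wrist",[("tip_of",q) for q in ["seat_spot","handle_post","shutter_pivot"]])
print({k:np.round(v,4).tolist() for k,v in manip.get_calibration("wrist").items()})
E
```

```text
t 2.58 tcp [ 480.5 -275.5  404.8] psi -0.4961 zt [ 0. -0. -1.] F [ 1.1 -0.1  0.7] g 0.497
wrist tip_of handle_post 0.75 [ 501.5 -260.5  130.9] {}
wrist tip_of shutter_pivot 0.92 [ 523.4 -204.3  129.2] {}
wrist tip_of handle_post 0.75 [ 503.2 -258.9  130.6] {}
wrist tip_of shutter_pivot 0.78 [ 520.5 -204.5  127.8] {}
{'fx': 295.103, 'fy': 295.103, 'cx': 317.9951, 'cy': 200.962, 'k1': -0.0121, 'T': [[-0.4769, -0.8488, -0.2284, 0.5386], [-0.879, 0.4605, 0.1239, -0.3069], [0.0, 0.2598, -0.9657, 0.3732], [0.0, 0.0, 0.0, 1.0]]}
```

View pics/2.png

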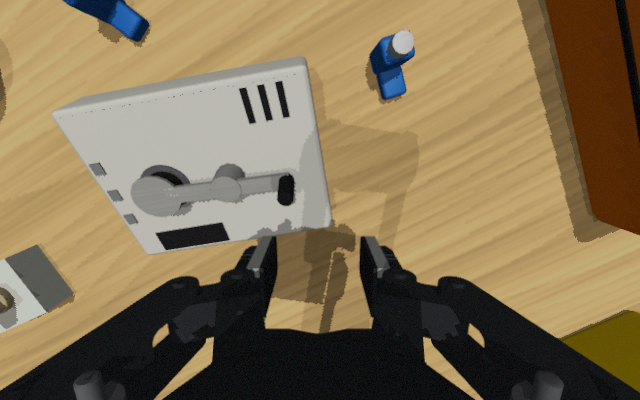

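The wrist picture shows the face corners at about (53,112), (305,57), (330,226) and (148,253). The shutter disc is at (157,190), covering the seat, the pivot at (227,181) and the post at (286,188). I'll fit the calibrator pose to the corners.

```bash
cat >> h.py <<'E'
from scipy.optimize import least_squares
def proj(c,P):
    T=np.array(c["T"]);p=(np.atleast_2d(P)-T[:3,3])@T[:3,:3]
    s=p[:,:2]/p[:,2:];s=s*(1+c["k1"]*(s**2).sum(1,keepdims=True))
    return s*[c["fx"],c["fy"]]+[c["cx"],c["cy"]]
def face(x,y,yaw):  # frame at face middle
    c,s=np.cos(yaw),np.sin(yaw);C,S=np.cos(.35),np.sin(.35)
    X=np.array([c*C,s*C,S]);Y=np.array([-s,c,0]);Z=np.cross(X,Y)
    return np.c_[X,Y,Z],np.array([x,y,.092])
E
python3 - <<'E'
from h import *
c=manip.get_calibration("wrist")
px=np.array([[53,112],[305,57],[330,226],[148,253]],float)
L=np.array([[.086,.11,0],[.086,-.11,0],[-.086,-.11,0],[-.086,.11,0]])
f=lambda v:(proj(c,L@face(*v)[0].T+face(*v)[1])-px).ravel()
r=least_squares(f,[.53,-.19,-.5]);print(r.x,np.round(r.fun,1))
R,o=face(*r.x);print("R",np.round(R,3).tolist())
seat=R@[0,.045,.016]+o;print("seat",seat)
ps=np.array([[502.5,-259,130.8],[501.5,-255,131]])/1000
for n,p in dict(post=[.5025,-.259,.1308],piv=[.521,-.2045,.1285],post2=[.5025,-.2555,.131],piv2=[.520,-.204,.129]).items():
    print(n,"local",R.T@(np.array(p)-o))
# pixels: pivot from local guesses
for P in ([0,-.02,.042],[0,-.02,.025],[0,-.075,.054],[0,.045,.022]): print(P,proj(c,R@P+o))
E
```

```text
[ 0.54266241 -0.19277047 -0.32374859] [-7.3 -1.7  3.   1.8  5.9 -0.9 -0.6  3.1]
R [[0.891, 0.318, -0.325], [-0.299, 0.948, 0.109], [0.343, 0.0, 0.939]]
seat [ 0.55177659 -0.1483629   0.10702996]
post local [-0.00267133 -0.07556545  0.04227927]
piv local [-0.00327096 -0.01801148  0.04004971]
post2 local [-0.00364868 -0.07224728  0.04284894]
piv2 local [-0.0041395  -0.01785558  0.04089902]
[0, -0.02, 0.042] [[223.35520806 197.08401394]]
[0, -0.02, 0.025] [[227.22839804 186.43966865]]
[0, -0.075, 0.054] [[286.63211554 193.99326593]]
[0, 0.045, 0.022] [[158.99699224 196.73910222]]
```

play_rows(increments=[{"offset":[5,-13,15],"twist":-0.08,"grip":0.5},{"offset":[9,-26,35],"twist":-0.172,"grip":0.5},{"offset":[9,-26,60],"twist":-0.172,"grip":0.5},{"offset":[9,-26,80],"twist":-0.172,"grip":0.5},{"offset":[9,-26,80],"twist":-0.172,"grip":0.5}])

```text
time: 3.4
tool_pos: [0.4996, -0.2559, 0.3194]
tool_rot: [-0.002, 0.987, -0.162, -0.004]
contact_force: [0.6, -0.2, -1.3]
gripper_width: 0.503
```

Run:
```python
from h import *
pose()
for i in range(2): look("wrist",[("tip_of",q) for q in ["handle_post","shutter_pivot"]],"3.png")
```

```text
t 3.4 tcp [ 499.6 -255.9  319.4] psi -0.3247 zt [-0.008  0.005 -1.   ] F [ 0.6 -0.2 -1.3] g 0.503
wrist tip_of handle_post 0.65 [ 503.5 -259.3  130.6] {}
wrist tip_of shutter_pivot 0.69 [ 522.7 -203.9  128.4] {}
wrist tip_of handle_post 0.96 [ 499.8 -260.1  129.4] {}
wrist tip_of shutter_pivot 0.59 [ 522.7 -203.2  129. ] {}
```

View pics/3.png

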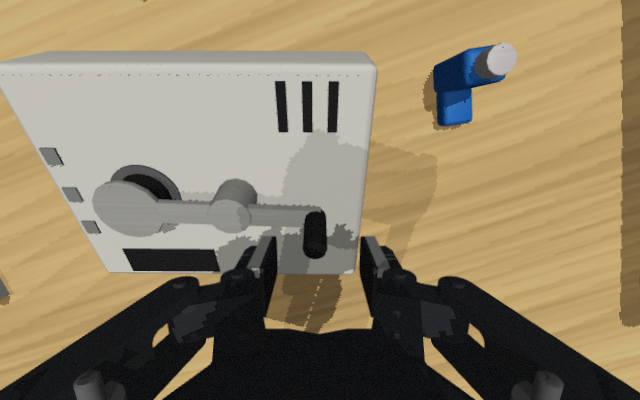

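play_rows(increments=[{"offset":[1,2,10],"twist":0,"grip":0.5},{"offset":[1,2,20],"twist":0,"grip":0.5},{"offset":[1,2,20],"twist":0,"grip":0.5},{"offset":[1,2,20],"twist":0,"grip":0.5}])

```text
time: 4.03
tool_pos: [0.5007, -0.259, 0.3032]
tool_rot: [-0.001, 0.987, -0.162, -0.001]
contact_force: [0.2, 0.5, -0.8]
gripper_width: 0.503
```

Run:
```python
from h import *
pose()
```

```text
t 4.03 tcp [ 500.7 -259.   303.2] psi -0.3253 zt [-0.002  0.002 -1.   ] F [ 0.2  0.5 -0.8] g 0.503
```

play_rows(increments=[{"offset":[0,0,8],"twist":0,"grip":0.5},{"offset":[0,0,12],"twist":0,"grip":0.5},{"offset":[0,0,12],"twist":0,"grip":0.3},{"offset":[0,0,12],"twist":0,"grip":0.1},{"offset":[0,0,12],"twist":0,"grip":0}])

```text
time: 4.45
tool_pos: [0.5016, -0.2572, 0.2923]
tool_rot: [-0.004, 0.987, -0.162, 0.0]
contact_force: [4.2, 13.0, -0.1]
gripper_width: 0.138
```

play_rows(increments=[{"offset":[0,0,0],"twist":0,"grip":0},{"offset":[0,0,0],"twist":0,"grip":0},{"offset":[0,0,0],"twist":0,"grip":0},{"offset":[0,0,0],"twist":0,"grip":0}])

```text
time: 4.78
tool_pos: [0.5017, -0.257, 0.2923]
tool_rot: [-0.004, 0.987, -0.162, -0.0]
contact_force: [2.3, 11.3, 0.5]
gripper_width: 0.135
```

Run:
```python
from h import *
pose()
```

```text
t 4.78 tcp [ 501.7 -257.   292.3] psi -0.3249 zt [ 0.001  0.007 -1.   ] F [ 2.3 11.3  0.5] g 0.135
```

play_rows(increments=[{"offset":[-8,-2.5,3],"twist":0,"grip":0},{"offset":[-16,-4.5,6],"twist":0,"grip":0},{"offset":[-23.5,-8,8.5],"twist":0,"grip":0},{"offset":[-30.5,-12.5,11],"twist":0,"grip":0},{"offset":[-36.5,-18,13.5],"twist":0,"grip":0}])

```text
time: 5.2
tool_pos: [0.4727, -0.2315, 0.28]
tool_rot: [0.002, 0.987, -0.162, 0.002]
contact_force: [3.9, -13.1, -1.4]
gripper_width: 0.14
```

play_rows(increments=[{"offset":[-5,-6.5,2],"twist":0,"grip":0},{"offset":[-9.5,-14,3.5],"twist":0,"grip":0},{"offset":[-12.5,-22,4.5],"twist":0,"grip":0},{"offset":[-14.5,-30.5,5],"twist":0,"grip":0},{"offset":[-15,-38,5.5],"twist":0,"grip":0}])

```text
time: 5.62
tool_pos: [0.4663, -0.1903, 0.2711]
tool_rot: [0.002, 0.987, -0.162, -0.01]
contact_force: [-24.6, -8.5, 7.8]
gripper_width: 0.139
```

play_rows(increments=[{"offset":[0,-2,0],"twist":0,"grip":0},{"offset":[0,-4,0],"twist":0,"grip":0},{"offset":[0,-4,0],"twist":0,"grip":0}])

```text
time: 5.87
tool_pos: [0.4673, -0.1856, 0.2708]
tool_rot: [0.001, 0.987, -0.162, -0.011]
contact_force: [-25.0, -1.5, 6.3]
gripper_width: 0.138
```

Run:
```python
from h import *
pose()
look("scene",[("tip_of",q) for q in ["handle_post","shutter_pivot","seat_spot"]])
```

```text
t 5.87 tcp [ 467.3 -185.6  270.8] psi -0.3257 zt [-0.022  0.003 -1.   ] F [-25.   -1.5   6.3] g 0.138
scene tip_of handle_post 0.85 [ 473.3 -190.1  112.6] {}
scene tip_of shutter_pivot 0.63 [ 521.7 -204.2  129.2] {}
scene tip_of seat_spot 0.58 [ 552.  -144.4  106.6] {}
```

play_rows(increments=[{"offset":[-3,-2,1],"twist":0,"grip":0},{"offset":[-4,-4,1],"twist":0,"grip":0},{"offset":[-4,-4,1],"twist":0,"grip":0},{"offset":[-4,-4,1],"twist":0,"grip":0}])

```text
time: 6.4
tool_pos: [0.4659, -0.1827, 0.2707]
tool_rot: [0.004, 0.987, -0.162, -0.007]
contact_force: [-16.5, -13.9, -1.8]
gripper_width: 0.135
```

Run:
```python
from h import *
pose()
```

```text
t 6.4 tcp [ 465.9 -182.7  270.7] psi -0.3249 zt [-0.014 -0.007 -1.   ] F [-16.5 -13.9  -1.8] g 0.135
```

play_rows(increments=[{"offset":[0,1,0],"twist":0,"grip":0.5},{"offset":[0,1,0],"twist":0,"grip":0.5},{"offset":[0,1,-30],"twist":0,"grip":0.5},{"offset":[0,1,-65],"twist":0,"grip":0.7},{"offset":[0,1,-105],"twist":0,"grip":1}])

```text
time: 6.82
tool_pos: [0.4683, -0.1812, 0.3775]
tool_rot: [-0.001, 0.987, -0.162, -0.001]
contact_force: [1.0, -1.3, -0.3]
gripper_width: 0.768
```

play_rows(increments=[{"offset":[-4,-25,-30],"twist":0,"grip":1},{"offset":[-9,-55,-30],"twist":0,"grip":1},{"offset":[-15,-90,-30],"twist":0,"grip":1},{"offset":[-21,-128,-30],"twist":0,"grip":1},{"offset":[-27,-166,-30],"twist":0,"grip":1}])

```text
time: 7.23
tool_pos: [0.4963, -0.0141, 0.4091]
tool_rot: [-0.0, 0.987, -0.162, 0.001]
contact_force: [-0.1, -0.7, -0.7]
gripper_width: 1.002
```

play_rows(increments=[{"offset":[-7,-40,0],"twist":0,"grip":1},{"offset":[-14,-80,0],"twist":0,"grip":1},{"offset":[-21,-120,0],"twist":0,"grip":1},{"offset":[-27,-160,0],"twist":0,"grip":1},{"offset":[-27,-165,0],"twist":0,"grip":1}])

```text
time: 7.65
tool_pos: [0.5232, 0.1544, 0.4085]
tool_rot: [-0.002, 0.987, -0.159, 0.001]
contact_force: [0.1, 0.8, 0.1]
gripper_width: 1.0
```

Run:
```python
from h import *
pose()
a=look("scene",[("tip_of",q) for q in ["handle_post","shutter_pivot","seat_spot","thermometer_center"]])
b=look("wrist",[("tip_of",q) for q in ["thermometer_center","dock_top","probe_tip"]])
cv2.imwrite("pics/4.png",np.vstack([cv2.resize(a[150:260,200:320],None,fx=3,fy=3)[:,:,:],cv2.resize(b,(360,225))]) if 0 else b)
cv2.imwrite("pics/5.png",cv2.resize(a[160:260,200:320],None,fx=4,fy=4,interpolation=cv2.INTER_CUBIC))
```

```text
t 7.65 tcp [523.2 154.4 408.5] psi -0.3189 zt [ 0.002  0.003 -1.   ] F [0.1 0.8 0.1] g 1.0
scene tip_of handle_post 0.79 [ 474.8 -188.9  114.1] {}
scene tip_of shutter_pivot 0.88 [ 521.9 -206.   132.9] {}
scene tip_of seat_spot 0.66 [ 553.7 -145.7  104.2] {}
scene tip_of thermometer_center 0.85 [543.2 153.7  79.4] {}
wrist tip_of thermometer_center 0.58 [541.2 159.7  81.3] {}
wrist tip_of dock_top 0.69 [540.9 160.4  43.5] {}
```

View pics/4.png

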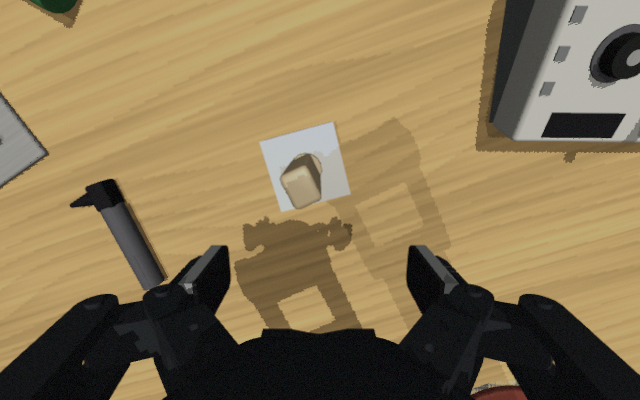

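View pics/5.png

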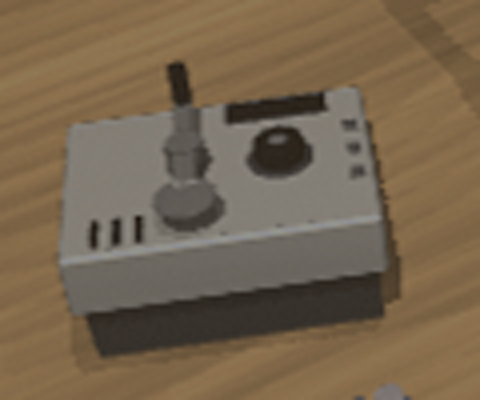

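The shutter is open: its disc has swung to the back (185,200 in the crop), and the seat is uncovered at (280,150) with the steel dot showing. In the wrist view the thermometer is at (301,183) on the dock. I'll zoom in for its yaw.

Run:
```python
from h import *
import json
b=cv2.imread("pics/4.png")
cv2.imwrite("pics/6.png",cv2.resize(b[112:222,245:365],None,fx=5,fy=5,interpolation=cv2.INTER_CUBIC))
c=manip.get_calibration("wrist")
px=np.array([[261,142],[334,122],[350,194],[281,212]],float)
L=np.array([[1,1],[1,-1],[-1,-1],[-1,1]])*.042
def f(v):
    a=v[2];R=np.array([[np.cos(a),-np.sin(a)],[np.sin(a),np.cos(a)]])
    return (proj(c,np.c_[L@R.T+v[:2],np.full(4,.045)])-px).ravel()
r=least_squares(f,[.54,.157,0]);print("dock",r.x,np.round(r.fun,1))
```

```text
dock [ 0.54147963  0.15563798 -0.07729094] [-1.  -0.6 -0.  -0.   1.   0.8  0.1 -0. ]
```

View pics/6.png

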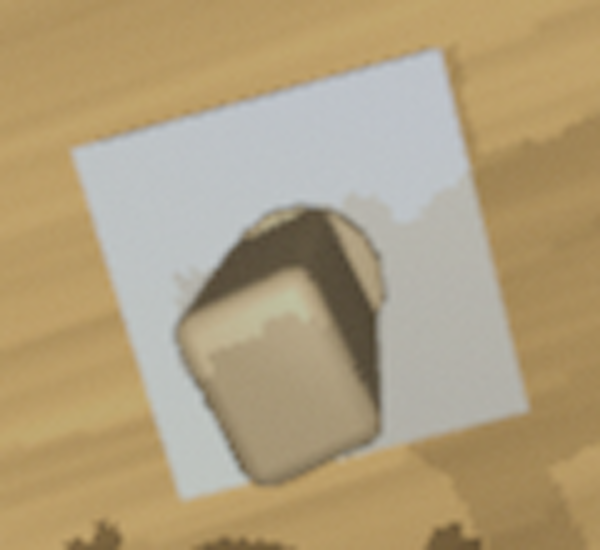

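Handle top corners are at about (281,177), (305,165), (321,200) and (297,209) in the full picture.

Run:
```python
from h import *
c=manip.get_calibration("wrist")
px=np.array([[281,177],[305.4,165],[321.4,200],[296.6,209.4]],float)
L=np.array([[16,12.5],[16,-12.5],[-16,-12.5],[-16,12.5]])/1000
def f(v):
    a=v[2];R=np.array([[np.cos(a),-np.sin(a)],[np.sin(a),np.cos(a)]])
    return (proj(c,np.c_[L@R.T+v[:2],np.full(4,.150)])-px).ravel()
r=least_squares(f,[.54,.157,0]);print("top",r.x,np.round(r.fun,1))
```

```text
top [0.54234149 0.15560531 0.090658  ] [-3.1 -0.7  1.8 -1.8  2.5  0.  -1.2  2.8]
```

play_rows(increments=[{"offset":[9,-3,0],"twist":-0.1,"grip":1},{"offset":[18,-7,10],"twist":-0.22,"grip":1},{"offset":[18,-7,30],"twist":-0.34,"grip":1},{"offset":[18,-7,50],"twist":-0.41,"grip":1},{"offset":[18,-7,50],"twist":-0.41,"grip":1}])

```text
time: 8.52
tool_pos: [0.5415, 0.149, 0.353]
tool_rot: [0.0, 0.999, 0.042, -0.004]
contact_force: [0.0, 0.9, -1.3]
gripper_width: 0.998
```

play_rows(increments=[{"offset":[0,0,25],"twist":0,"grip":1},{"offset":[0,0,50],"twist":0,"grip":1},{"offset":[0,0,75],"twist":0,"grip":1},{"offset":[0,0,96],"twist":0,"grip":1},{"offset":[0,0,96],"twist":0,"grip":1}])

```text
time: 8.93
tool_pos: [0.5408, 0.1492, 0.2575]
tool_rot: [0.0, 0.999, 0.041, -0.004]
contact_force: [-0.8, -0.1, -1.4]
gripper_width: 0.997
```

Run:
```python
from h import *
pose()
look("wrist",[("tip_of",q) for q in ["thermometer_center","dock_top","probe_tip"]],"7.png")
```

```text
t 8.93 tcp [540.8 149.2 257.5] psi 0.0821 zt [-0.008 -0.001 -1.   ] F [-0.8 -0.1 -1.4] g 0.997
wrist tip_of thermometer_center 0.81 [541.  158.7  82. ] {}
```

View pics/7.png

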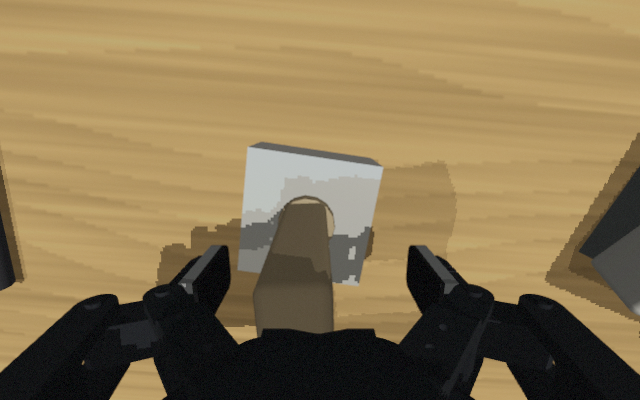

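The handle is squarely aligned with the jaws. Its column centre is 294 against 318 for the jaw centre, so I need about 7 mm along -y of the tool. Shift, then close.

play_rows(increments=[{"offset":[0.5,-4,-1],"twist":0,"grip":1},{"offset":[0.5,-7,-1],"twist":0,"grip":1},{"offset":[0.5,-7,-1],"twist":0,"grip":0.5},{"offset":[0.5,-7,-1],"twist":0,"grip":0.2},{"offset":[0.5,-7,-1],"twist":0,"grip":0}])

```text
time: 9.55
tool_pos: [0.5425, 0.1572, 0.2631]
tool_rot: [0.0, 0.999, 0.043, 0.0]
contact_force: [-0.8, 0.1, -0.3]
gripper_width: 0.608
```

play_rows(increments=[{"offset":[0,0,0],"twist":0,"grip":0},{"offset":[0,0,0],"twist":0,"grip":0},{"offset":[0,0,0],"twist":0,"grip":0},{"offset":[0,0,0],"twist":0,"grip":0}])

```text
time: 9.88
tool_pos: [0.5425, 0.157, 0.2628]
tool_rot: [-0.0, 0.999, 0.042, 0.0]
contact_force: [-0.5, 0.4, 1.2]
gripper_width: 0.285
```

Run:
```python
from h import *
pose()
```

```text
t 9.88 tcp [542.5 157.  262.8] psi 0.0847 zt [ 0.  0. -1.] F [-0.5  0.4  1.2] g 0.285
```

play_rows(increments=[{"offset":[0,0,-4],"twist":0,"grip":0},{"offset":[0,0,-10],"twist":0,"grip":0},{"offset":[0,0,-16],"twist":0,"grip":0},{"offset":[0,0,-16],"twist":0,"grip":0},{"offset":[0,0,-16],"twist":0,"grip":0}])

```text
time: 10.3
tool_pos: [0.5427, 0.1571, 0.2796]
tool_rot: [-0.0, 0.999, 0.042, 0.001]
contact_force: [0.1, 0.3, -0.7]
gripper_width: 0.284
```

play_rows(increments=[{"offset":[-3,0,0],"twist":0,"grip":0},{"offset":[-6,0,0],"twist":0,"grip":0},{"offset":[-9,0,0],"twist":0,"grip":0},{"offset":[-12,0,0],"twist":0,"grip":0},{"offset":[-15,0,0],"twist":0,"grip":0}])

```text
time: 10.72
tool_pos: [0.5288, 0.1558, 0.2798]
tool_rot: [-0.0, 0.999, 0.042, 0.005]
contact_force: [6.4, 1.1, -3.4]
gripper_width: 0.285
```

Run:
```python
from h import *
pose()
```

```text
t 10.72 tcp [528.8 155.8 279.8] psi 0.0847 zt [ 0.009  0.001 -1.   ] F [ 6.4  1.1 -3.4] g 0.285
```

play_rows(increments=[{"offset":[-4,0,0],"twist":0,"grip":0},{"offset":[-8,0,0],"twist":0,"grip":0},{"offset":[-12,0,0],"twist":0,"grip":0},{"offset":[-16,0,0],"twist":0,"grip":0},{"offset":[-20,0,0],"twist":0,"grip":0}])

```text
time: 11.13
tool_pos: [0.5093, 0.1541, 0.2806]
tool_rot: [-0.0, 0.999, 0.042, 0.006]
contact_force: [7.4, 0.5, -1.8]
gripper_width: 0.284
```

Run:
```python
from h import *
pose()
a=look("scene",[("tip_of",q) for q in ["thermometer_center","probe_tip"]])
cv2.imwrite("pics/8.png",cv2.resize(a[110:200,310:430],None,fx=5,fy=5,interpolation=cv2.INTER_CUBIC))
```

```text
t 11.13 tcp [509.3 154.1 280.6] psi 0.0846 zt [ 0.011  0.001 -1.   ] F [ 7.4  0.5 -1.8] g 0.284
scene tip_of thermometer_center 0.69 [522.1 155.9 101.3] {}
scene tip_of probe_tip 0.64 [536.7 155.1  37.3] {}
```

View pics/8.png

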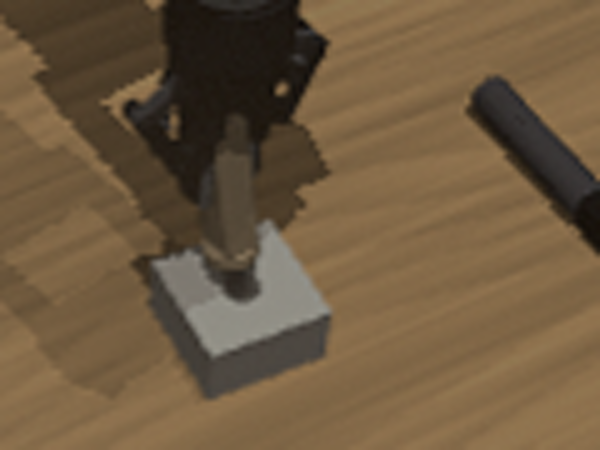

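The picture shows the handle leaning back towards the robot, with the probe still in the dock hole at about (240,285) in the crop. I'll lift it clear and measure the tilt by averaging.

play_rows(increments=[{"offset":[2,0,-15],"twist":0,"grip":0},{"offset":[2,0,-40],"twist":0,"grip":0},{"offset":[2,0,-70],"twist":0,"grip":0},{"offset":[2,0,-80],"twist":0,"grip":0},{"offset":[2,0,-80],"twist":0,"grip":0}])

```text
time: 11.7
tool_pos: [0.5103, 0.1544, 0.3623]
tool_rot: [-0.0, 0.999, 0.042, 0.003]
contact_force: [0.9, 0.7, 0.1]
gripper_width: 0.289
```

```bash
cat >> h.py <<'E'
def avg(cam,qs,n=6,ref=None):
    out={q:[] for q in qs}
    for i in range(n):
        T=np.array(manip.get_calibration(cam)["T"]); im=manip.grab_frame(cam)
        for q in qs:
            for d in manip.tip_of(q,cam)[:1]:
                out[q].append((T[:3,:3]@np.array(d["xyz"])+T[:3,3])*1000)
    for q in qs:
        a=np.array(out[q])
        if len(a): print(cam,q,len(a),"med",np.round(np.median(a,0),1),"sd",np.round(a.std(0),1))
    return im
E
python3 - <<'E'
from h import *
p,M=pose()
a=avg("scene",["thermometer_center","probe_tip"],5); b=avg("wrist",["thermometer_center","probe_tip"],3)
c=avg("top",["thermometer_center","probe_tip"],1)
q=proj(manip.get_calibration("scene"),p+[0,0,-.155])[0].astype(int)
cv2.imwrite("pics/9s.png",a);cv2.imwrite("pics/9t.png",c);cv2.imwrite("pics/9w.png",b)
u,v=q; A=cv2.resize(a[v-40:v+60,u-60:u+60],None,fx=5,fy=5,interpolation=cv2.INTER_CUBIC)
cv2.imwrite("pics/9.png",A); print(q)
print(manip.state()["time"])
E
```

```text
t 11.7 tcp [510.3 154.4 362.3] psi 0.0849 zt [ 0.006  0.001 -1.   ] F [0.9 0.7 0.1] g 0.289
scene thermometer_center 4 med [520.4 151.9 174.8] sd [3.1 1.5 3. ]
scene probe_tip 5 med [531.8 154.1 112.6] sd [ 29.5 167.9   3.2]
wrist thermometer_center 3 med [517.6 154.8 180.3] sd [0.5 0.8 0.7]
wrist probe_tip 3 med [539.2 155.5 110. ] sd [1.5 1.3 1.3]
top thermometer_center 1 med [800.   35.4   0.8] sd [0. 0. 0.]
[354 122]
13.05
```

View pics/9.png

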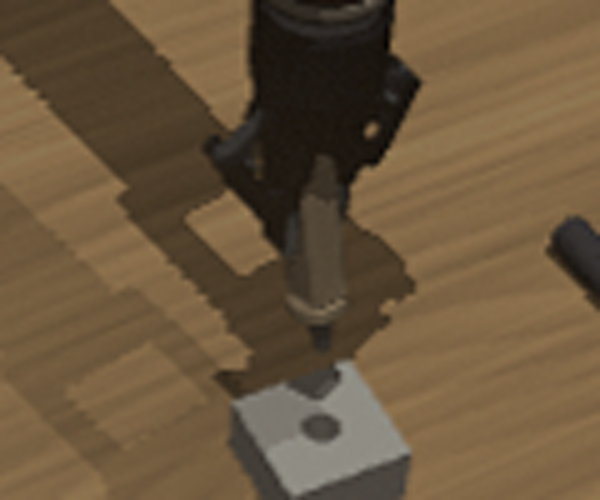

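Run:
```python
from h import *
p,M=pose(); c=manip.get_calibration("wrist"); im=cv2.imread("pics/9w.png")
g=p+M[:,2]*.1535; S=4
def r(s):  # radius along axis, s from tip
    return .0045+.005*s/.03
us=[]
big=cv2.resize(im[190:310,250:390],None,fx=S,fy=S,interpolation=cv2.INTER_CUBIC)
for th,col in((.29,(0,0,255)),(.33,(0,255,0)),(.37,(255,0,0))):
    a=np.cos(th)*-M[:,2]-np.sin(th)*M[:,0]   # tip->top
    tip=g-a*.0945; x=np.cross(M[:,1],a)
    ph=np.linspace(0,2*np.pi,24)
    C=[tip+.0045*(np.cos(t)*x+np.sin(t)*M[:,1]) for t in ph]
    q=proj(c,C); print(th,proj(c,tip))
    cv2.polylines(big,[((q-[250,190])*S).astype(int)],True,col,1)
    C=[tip+a*.03+.018*(np.cos(t)*x+np.sin(t)*M[:,1]) for t in ph]
    cv2.polylines(big,[((proj(c,C)-[250,190])*S).astype(int)],True,col,1)
cv2.imwrite("pics/10.png",big)
```

```text
t 13.05 tcp [509.6 154.2 358.7] psi 0.0848 zt [ 0.  0. -1.] F [ 0.3 -0.5 -1.1] g 0.283
0.29 [[317.90533513 176.97980245]]
0.33 [[317.90473939 172.35636917]]
0.37 [[317.90403924 167.74201315]]
```

View pics/10.png

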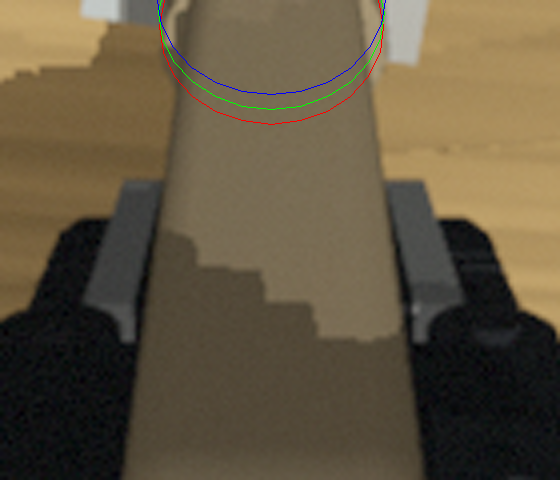

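The crop starts too low and cuts off the probe tip. I'll re-crop higher.

Run:
```python
from h import *
p,M=pose(); c=manip.get_calibration("wrist"); im=cv2.imread("pics/9w.png")
g=p+M[:,2]*.1535; S=7; o=[272,148]
big=cv2.resize(im[148:222,272:364],None,fx=S,fy=S,interpolation=cv2.INTER_CUBIC)
ph=np.linspace(0,2*np.pi,24)
for th,col in((.29,(0,0,255)),(.33,(0,255,0)),(.37,(255,0,0))):
    a=np.cos(th)*-M[:,2]-np.sin(th)*M[:,0]
    tip=g-a*.0935; x=np.cross(M[:,1],a)
    for s,r in((0,.0045),(.03,.018)):
        C=[tip+a*s+r*(np.cos(t)*x+np.sin(t)*M[:,1]) for t in ph]
        cv2.polylines(big,[((proj(c,C)-o+.5)*S).astype(int)],True,col,1)
cv2.imwrite("pics/11.png",big)
```

```text
t 13.05 tcp [509.6 154.2 358.7] psi 0.0848 zt [ 0.  0. -1.] F [ 0.3 -0.5 -1.1] g 0.283
```

View pics/11.png

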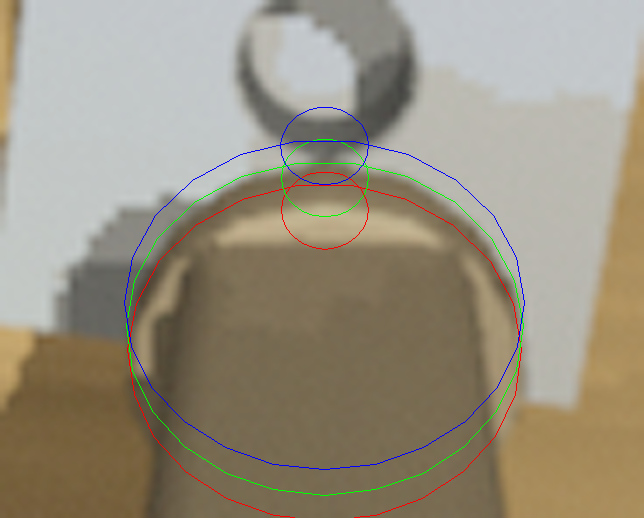

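play_rows(increments=[{"offset":[-1,8,-20],"twist":0,"grip":0},{"offset":[-3,30,-41],"twist":0,"grip":0},{"offset":[-5,60,-41],"twist":0,"grip":0},{"offset":[-7,95,-41],"twist":0,"grip":0},{"offset":[-10,130,-41],"twist":0,"grip":0}])

```text
time: 13.47
tool_pos: [0.5106, 0.0229, 0.4006]
tool_rot: [0.0, 0.999, 0.043, 0.001]
contact_force: [-0.2, -0.8, -1.8]
gripper_width: 0.289
```

play_rows(increments=[{"offset":[-2,35,0],"twist":0.1,"grip":0},{"offset":[-4,70,0],"twist":0.2,"grip":0},{"offset":[-6,105,0],"twist":0.3,"grip":0},{"offset":[-9,135,0],"twist":0.409,"grip":0},{"offset":[-10,156,0],"twist":0.409,"grip":0}])

```text
time: 13.88
tool_pos: [0.5135, -0.135, 0.3998]
tool_rot: [0.0, 0.986, -0.164, 0.0]
contact_force: [1.2, -0.3, -0.8]
gripper_width: 0.286
```

play_rows(increments=[{"offset":[0,0,5],"twist":0,"grip":0},{"offset":[0,0,15],"twist":0,"grip":0},{"offset":[0,0,24],"twist":0,"grip":0},{"offset":[0,0,24],"twist":0,"grip":0},{"offset":[0,0,24],"twist":0,"grip":0}])

```text
time: 14.3
tool_pos: [0.5136, -0.1312, 0.374]
tool_rot: [-0.0, 0.987, -0.161, -0.001]
contact_force: [-0.8, 0.4, -0.2]
gripper_width: 0.285
```

Run:
```python
from h import *
p,M=pose()
b=avg("wrist",["seat_spot","probe_tip","thermometer_center","shutter_pivot","handle_post"],4);a=avg("scene",["seat_spot","probe_tip","thermometer_center","shutter_pivot"],5)
c=manip.get_calibration("wrist"); 
cv2.imwrite("pics/12w.png",b);cv2.imwrite("pics/12s.png",a)
pose()
# dark seat disc + steel dot in the wrist picture
print(proj(c,np.array([[.552,-.146,.1055]])), proj(c,p+M[:,0]*.0298+M[:,2]*.2423))
```

```text
t 14.3 tcp [ 513.6 -131.2  374. ] psi -0.3225 zt [-0.003  0.001 -1.   ] F [-0.8  0.4 -0.2] g 0.285
wrist seat_spot 2 med [ 549.3 -147.   104.9] sd [0.3 1.7 0.1]
wrist probe_tip 4 med [ 540.  -142.   126.7] sd [1.4 1.2 2. ]
wrist thermometer_center 4 med [ 523.3 -135.8  194.2] sd [ 7.5  2.7 28.1]
wrist shutter_pivot 4 med [ 521.9 -202.5  128. ] sd [0.3 0.6 0.9]
wrist handle_post 4 med [ 471.8 -193.   110.8] sd [1.3 0.3 0.8]
scene seat_spot 5 med [ 552.2 -144.9  103.8] sd [1.8 0.9 1. ]
scene probe_tip 5 med [ 535.3 -144.2  130.9] sd [1.1 0.8 1.6]
scene thermometer_center 5 med [ 523.7 -135.8  194.2] sd [1.4 0.9 1.9]
scene shutter_pivot 4 med [ 521.5 -207.   128.6] sd [1.6 1.5 1.4]
t 16.75 tcp [ 513.9 -132.4  375.7] psi -0.3242 zt [-0.  0. -1.] F [ 0.2 -0.2 -0.6] g 0.287
[[319.03404447 154.59334862]] [[316.52112692 175.04142291]]
```

Run:
```python
from h import *
p,M=pose(); ph=np.linspace(0,2*np.pi,40)
R,o=face(.5427,-.1928,-.324)
def panel(cam,im,u0,v0,w,h,S,ov):
    c=manip.get_calibration(cam); big=cv2.resize(im[v0:v0+h,u0:u0+w],None,fx=S,fy=S,interpolation=cv2.INTER_CUBIC)
    if not ov: return big
    g=p+M[:,2]*.1535
    for th,col in((.27,(0,0,255)),(.31,(0,255,0)),(.35,(255,0,0))):
        a=np.cos(th)*-M[:,2]-np.sin(th)*M[:,0]; tip=g-a*.0935; x=np.cross(M[:,1],a)
        for s,r in((0,.0045),(.03,.018)):
            C=[tip+a*s+r*(np.cos(t)*x+np.sin(t)*M[:,1]) for t in ph]
            cv2.polylines(big,[((proj(c,C)-[u0,v0]+.5)*S).astype(int)],True,col,1)
    for r in(.018,.0065):
        C=[np.array([.5515,-.146,.105])+R@[r*np.cos(t),r*np.sin(t),0] for t in ph]
        cv2.polylines(big,[((proj(c,C)-[u0,v0]+.5)*S).astype(int)],True,(0,255,255),1)
    return big
w=cv2.imread("pics/12w.png");s=cv2.imread("pics/12s.png")
q=proj(manip.get_calibration("scene"),np.array([.545,-.143,.12]))[0].astype(int)
P=[panel("wrist",w,275,125,80,75,5,k) for k in(0,1)]
Q=[panel("scene",s,q[0]-33,q[1]-18,66,36,6,k) for k in(0,1)]
A=np.hstack(P);B=np.hstack(Q);B=cv2.resize(B,(A.shape[1],int(B.shape[0]*A.shape[1]/B.shape[1])))
out=np.vstack([A,B]);print(out.shape);cv2.imwrite("pics/12.png",out[:600])
```

```text
t 16.75 tcp [ 513.9 -132.4  375.7] psi -0.3242 zt [-0.  0. -1.] F [ 0.2 -0.2 -0.6] g 0.287
(593, 800, 3)
```

View pics/12.png

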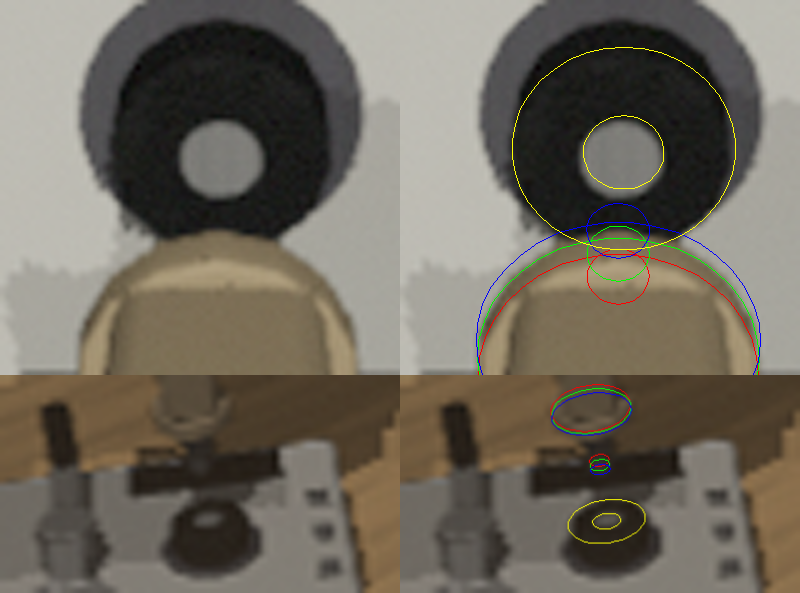

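The last view shows the flange rim at y=233, between the 0.31 and 0.35 overlays, so the tilt is about 0.32. The steel dot is at (222,160) against the predicted (223,152), so the seat is about 1 mm nearer. Now I take a force baseline and approach along the normal.

play_rows(increments=[{"offset":[2,1,6],"twist":0,"grip":0},{"offset":[4,1,13],"twist":0,"grip":0},{"offset":[6,1,19],"twist":0,"grip":0},{"offset":[6.5,1,21],"twist":0,"grip":0},{"offset":[6.5,1,21],"twist":0,"grip":0}])

```text
time: 17.17
tool_pos: [0.5196, -0.1354, 0.3531]
tool_rot: [-0.0, 0.987, -0.161, -0.001]
contact_force: [0.1, -0.3, -0.2]
gripper_width: 0.285
```

```bash
cat >> h.py <<'E'
def force(n=12):
    F=[];P=[]
    for i in range(n):
        manip.grab_frame("wrist");s=manip.state();F.append(s["contact_force"]);P.append(s["tool_pos"])
    F=np.array(F);N=face(.54,-.19,-.324)[0]
    print("F",np.round(F.mean(0),2),"sd",np.round(F.std(0),2),"local xyz",np.round(N.T@F.mean(0),2),"tcp",np.round(np.mean(P,0)*1000,1))
E
python3 - <<'E'
from h import *
force(); pose()
avg("wrist",["seat_spot","probe_tip"],2)
avg("scene",["seat_spot","probe_tip"],3)
E
```

```text
F [ 0.31  0.05 -0.94] sd [0.65 0.4  0.47] local xyz [-0.06  0.15 -0.98] tcp [ 519.8 -135.5  354.8]
t 17.77 tcp [ 519.7 -135.4  354.8] psi -0.3242 zt [ 0. -0. -1.] F [-0.4 -0.3 -1. ] g 0.288
wrist seat_spot 2 med [ 551.1 -147.4  104.8] sd [2.5 0.7 0.4]
wrist probe_tip 2 med [ 544.8 -145.2  106.1] sd [1.1 1.  0.6]
scene seat_spot 3 med [ 551.8 -146.8  102.6] sd [0.6 1.4 1.8]
scene probe_tip 3 med [ 542.5 -143.4  109.2] sd [1.4 2.4 1.3]
```

play_rows(increments=[{"offset":[1,0,1],"twist":0,"grip":0},{"offset":[2,0,3],"twist":0,"grip":0},{"offset":[2.7,0,4.7],"twist":0,"grip":0},{"offset":[2.7,0,4.7],"twist":0,"grip":0},{"offset":[2.7,0,4.7],"twist":0,"grip":0}])

```text
time: 18.93
tool_pos: [0.5224, -0.1364, 0.3502]
tool_rot: [0.0, 0.987, -0.161, 0.0]
contact_force: [1.1, 0.4, -0.2]
gripper_width: 0.285
```

Run:
```python
from h import *
force(8)
```

```text
F [-0.02  0.22  0.6 ] sd [0.62 0.52 0.55] local xyz [0.12 0.2  0.59] tcp [ 522.3 -136.3  350.2]
```

play_rows(increments=[{"offset":[0.3,0,1],"twist":0,"grip":0},{"offset":[0.7,0,1.9],"twist":0,"grip":0},{"offset":[0.7,0,1.9],"twist":0,"grip":0},{"offset":[0.7,0,1.9],"twist":0,"grip":0}])

```text
time: 19.67
tool_pos: [0.523, -0.1366, 0.3482]
tool_rot: [0.0, 0.987, -0.161, 0.0]
contact_force: [1.0, 0.1, 1.8]
gripper_width: 0.285
```

Run:
```python
from h import *
force(8)
```

```text
F [-0.   -0.34  1.04] sd [0.61 0.62 0.4 ] local xyz [ 0.46 -0.32  0.94] tcp [ 523.  -136.6  348.2]
```

play_rows(increments=[{"offset":[0.3,0,1],"twist":0,"grip":0},{"offset":[0.7,0,1.9],"twist":0,"grip":0},{"offset":[0.7,0,1.9],"twist":0,"grip":0},{"offset":[0.7,0,1.9],"twist":0,"grip":0}])

```text
time: 20.4
tool_pos: [0.5237, -0.1368, 0.3463]
tool_rot: [0.0, 0.987, -0.161, 0.0]
contact_force: [0.7, -0.2, 2.4]
gripper_width: 0.287
```

Run:
```python
from h import *
force(8); avg("scene",["seat_spot","probe_tip"],2)
pose()
```

```text
F [-0.09  0.08  2.34] sd [0.36 0.52 0.56] local xyz [0.7  0.04 2.23] tcp [ 523.6 -136.8  346.3]
scene seat_spot 2 med [ 554.7 -145.6   98.1] sd [0.6 1.4 2. ]
scene probe_tip 2 med [ 546.3 -147.2  100.1] sd [1.7 1.1 1. ]
t 21.1 tcp [ 523.6 -136.8  346.2] psi -0.3242 zt [ 0. -0. -1.] F [ 0.9 -0.6  2.5] g 0.288
```

play_rows(increments=[{"offset":[0.2,0,0.6],"twist":0,"grip":0},{"offset":[0.4,0,1.1],"twist":0,"grip":0},{"offset":[0.4,0,1.1],"twist":0,"grip":0}])

```text
time: 21.35
tool_pos: [0.524, -0.1369, 0.3451]
tool_rot: [0.0, 0.987, -0.161, 0.0]
contact_force: [1.2, 0.2, 3.2]
gripper_width: 0.282
```

Run:
```python
from h import *
force(10)
im=np.mean([manip.grab_frame("scene") for _ in range(4)],0)
im=im.astype(np.uint8); cv2.imwrite("pics/13s.png",im)
g=cv2.cvtColor(im,cv2.COLOR_BGR2GRAY)
c=manip.get_calibration("scene");R,o=face(.5427,-.1928,-.324)
sp=np.array([.5508,-.1462,.105])-R[:,2]*.005
q=proj(c,[sp,sp+R[:,0]*.005,sp+R[:,1]*.005,sp+R[:,2]*.01]);print("spot,+5x,+5y,+10z",np.round(q,1).tolist())
u,v=np.round(q[0]).astype(int)
old=cv2.cvtColor(cv2.imread("pics/12s.png"),cv2.COLOR_BGR2GRAY)
print("cols",u-12,"..",u+12)
for k,G in(("now",g),("before",old)):
    print(k)
    for r in range(v-14,v+10): print(r," ".join("%3d"%x for x in G[r,u-12:u+13]))
print(manip.state()["time"])
```

```text
F [-0.07 -0.32  2.73] sd [0.42 0.37 0.37] local xyz [ 0.97 -0.32  2.56] tcp [ 524.  -136.9  345.2]
spot,+5x,+5y,+10z [[268.7, 195.9], [268.8, 196.9], [270.4, 195.7], [268.2, 193.0]]
cols 257 .. 281
now
182  94  95  96  96  71  61  74  77  77  76  77  76  78  72  55  52  59  62  62  61  61  60  59  54  59
183  94  93  91  91  71  59  72  77  77  77  77  76  77  73  58  48  54  58  55  47  44  50  44  34  65
184  90  88  87  86  89  84  76  76  77  77  77  77  76  75  61  57  57  41  29  31  31  31  30  28  63
185  78  70  72  67  81  80  72  75  77  77  77  76  77  77  63  84  85  51  30  32  31  30  31  27  65
186  35  30  27  26  75  89  77  75  78  77  77  77  76  76  65  84  76  42  29  31  31  31  29  26  77
187  29  31  31  28  69  94  84  75  74  73  77  82  80  78  73  74  64  39  30  32  37  39  44  51  70
188  31  32  33  31  34  73  80  73  64  56  65  77  90  96  82  68  54  38  40  50  74  84  96 122 129
189  29  31  30  31  38  57  70  82  94  97  98  93  82  74  70  67  61  58  70  80 113 129 124 124 113
190  39  46  51  54  66  69  71  73  76  78  78  78  74  70  63  5
[... 3406 characters left out ...]
34  34  34  35  36  36  35  38  35  33  35  37  48  49 106 128 126 127
200 107 106 106 107  82  50  44  39  34  36  35  34  34  35  34  37  35  37  43  50  66 109 128 128 127
201 109 109 110 110  99  73  55  48  38  35  37  36  37  35  36  38  41  50  57  69 113 130 127 127 126
202 127 127 127 129 131 103  63  55  50  44  39  39  38  40  42  46  54  58  82 118 130 127 127 126 127
203 126 126 126 127 128 130 102  70  68  61  59  59  59  58  61  67  80 101 121 128 126 127 126 126 127
204 126 126 126 127 127 127 129 131 120 101  89  92  95  93 104 124 131 129 127 127 126 126 127 127 126
205 126 126 126 126 127 127 126 128 129 130 130 130 130 129 129 129 127 127 126 126 125 127 127 126 127
22.05
```

The scene pixels show the dot moved down about 1.8 rows, which is about 6 mm of travel. They also show the tip about 3 mm down-slope of the dot's centre. I'll lift off, shift 3 mm up-slope and press again.

play_rows(increments=[{"offset":[-1.5,0,-4],"twist":0,"grip":0},{"offset":[-3.1,0,-8.5],"twist":0,"grip":0},{"offset":[-0.3,0,-9.5],"twist":0,"grip":0},{"offset":[-0.3,0,-9.5],"twist":0,"grip":0},{"offset":[-0.3,0,-9.5],"twist":0,"grip":0}])

```text
time: 22.47
tool_pos: [0.5236, -0.1367, 0.3541]
tool_rot: [-0.0, 0.987, -0.161, -0.001]
contact_force: [0.3, -0.1, -0.3]
gripper_width: 0.288
```

play_rows(increments=[{"offset":[1,0,3],"twist":0,"grip":0},{"offset":[2,0,5.5],"twist":0,"grip":0},{"offset":[2.7,0,7.5],"twist":0,"grip":0},{"offset":[3.1,0,8.5],"twist":0,"grip":0},{"offset":[3.1,0,8.5],"twist":0,"grip":0}])

```text
time: 22.88
tool_pos: [0.5267, -0.1378, 0.346]
tool_rot: [-0.0, 0.987, -0.161, -0.0]
contact_force: [-0.9, 0.1, 1.8]
gripper_width: 0.286
```

Run:
```python
from h import *
force(16)
im=np.mean([manip.grab_frame("scene") for _ in range(4)],0).astype(np.uint8)
g=cv2.cvtColor(im,cv2.COLOR_BGR2GRAY)
for r in range(188,203): print(r," ".join("%3d"%x for x in g[r,262:278]))
avg("scene",["handle_post","shutter_pivot","probe_tip"],2)
pose()
```

```text
F [-1.4   0.61  2.21] sd [0.54 0.44 0.43] local xyz [-0.67  0.14  2.6 ] tcp [ 526.6 -137.8  346.1]
188  82  89  81  80  81  77  70  61  54  79  79  58  41  41  50  62
189  58  81  70  70  91  97  98  97  90  75  65  58  57  70  79 115
190  73  74  73  78  80  80  78  77  75  68  60  59  58  57  92 121
191  99  86  80  76  74  74  74  74  71  60  57  58  59  57  88 106
192 107 108 101  75  50  50  48  43  38  51  59  60  59  58  55  91
193 106 107 106  81  47  39  41  41  40  45  48  54  59  59  56  93
194 106 108  83  50  42  41  45  45  41  34  31  32  43  54  56  92
195 107 107  83  45  30  37  48  46  39  37  34  32  32  36  47  90
196 106  85  48  33  32  42  50  50  47  52  43  34  35  33  41  71
197  89  53  32  34  34  55  61  56  62  53  37  35  34  32  41  47
198  67  39  33  35  35  34  38  41  36  34  35  35  35  32  44  48
199  52  42  35  34  35  34  35  35  34  35  35  34  33  34  48  48
200  49  44  36  34  34  35  35  35  35  35  34  33  34  42  51  65
201  65  48  43  36  34  35  33  35  35  35  34  38  46  54  69 112
202  89  57  48  45  41  38  38  36  38  40  41  49  55  81 117 129
scene handle_post 2 med [ 474.1 -187.3  112.4] sd [1.6 1.2 1.6]
scene shutter_pivot 2 med [ 522.4 -204.4  129.2] sd [0.8 0.4 0.8]
scene probe_tip 2 med [ 549.2 -146.4  101.7] sd [0.8 1.5 1.3]
t 24.28 tcp [ 526.6 -137.8  346.1] psi -0.3242 zt [-0.  0. -1.] F [-1.8  0.8  1.7] g 0.286
```

The press is right: about 3.6 N net, with the tip centred on the dot. The tip position and the geometry both imply a tilt near 0.30 instead of 0.35. There is plenty of time, so I'll go back to the dock hole, add about 0.05 rad and return.

play_rows(increments=[{"offset":[-3.4,0,-9.4],"twist":0,"grip":0},{"offset":[-10,0,-28],"twist":0,"grip":0},{"offset":[-13,0,-50],"twist":0,"grip":0},{"offset":[-20,-20,-60],"twist":0,"grip":0},{"offset":[-30,-50,-60],"twist":0,"grip":0}])

```text
time: 24.7
tool_pos: [0.5145, -0.082, 0.4102]
tool_rot: [0.001, 0.987, -0.163, 0.004]
contact_force: [1.1, -0.5, -0.2]
gripper_width: 0.288
```

play_rows(increments=[{"offset":[-10,-30,0],"twist":0,"grip":0},{"offset":[-20,-60,0],"twist":0,"grip":0},{"offset":[-30,-90,0],"twist":0,"grip":0},{"offset":[-42,-125,0],"twist":0,"grip":0},{"offset":[-50,-150,0],"twist":-0.1,"grip":0}])

```text
time: 25.12
tool_pos: [0.514, 0.0795, 0.4065]
tool_rot: [-0.0, 0.994, -0.111, 0.0]
contact_force: [0.7, 0.1, -1.3]
gripper_width: 0.28
```

play_rows(increments=[{"offset":[-10,-25,0],"twist":-0.1,"grip":0},{"offset":[-18,-50,0],"twist":-0.2,"grip":0},{"offset":[-22,-70,0],"twist":-0.309,"grip":0},{"offset":[-22,-70,0],"twist":-0.309,"grip":0},{"offset":[-22,-70,0],"twist":-0.309,"grip":0}])

```text
time: 25.53
tool_pos: [0.5084, 0.1511, 0.4062]
tool_rot: [0.0, 0.999, 0.043, 0.0]
contact_force: [0.4, -0.2, -1.0]
gripper_width: 0.287
```

Run:
```python
from h import *
force(3);pose()
```

```text
F [-0.02 -0.42 -1.46] sd [0.69 0.46 0.67] local xyz [-0.4  -0.41 -1.41] tcp [508.6 150.  406.2]
t 25.68 tcp [508.7 149.6 406.2] psi 0.0828 zt [ 0. -0. -1.] F [-0.4  0.2 -2.4] g 0.29
```

play_rows(increments=[{"offset":[3,-2,20],"twist":0,"grip":0},{"offset":[5.3,-4.3,45],"twist":0,"grip":0},{"offset":[5.3,-4.3,70],"twist":0,"grip":0},{"offset":[5.3,-4.3,80],"twist":0,"grip":0},{"offset":[5.3,-4.3,80],"twist":0,"grip":0}])

```text
time: 26.1
tool_pos: [0.5126, 0.1541, 0.3226]
tool_rot: [0.0, 0.999, 0.041, -0.003]
contact_force: [0.3, 0.5, -1.6]
gripper_width: 0.286
```

Run:
```python
from h import *
force(4);pose()
avg("wrist",["probe_tip","dock_top"],3)
```

```text
F [ 0.07  0.05 -0.17] sd [0.29 0.8  0.32] local xyz [-0.01  0.07 -0.17] tcp [513.9 154.7 326.9]
t 26.3 tcp [514.3 154.9 328.3] psi 0.0841 zt [ 0.003  0.    -1.   ] F [-0.1 -0.  -0.4] g 0.287
wrist probe_tip 2 med [543.1 159.2  80.8] sd [1.7 0.8 0.9]
wrist dock_top 3 med [543.3 157.7  44.1] sd [1.3 1.8 0.9]
```

play_rows(increments=[{"offset":[0,0.3,12],"twist":0,"grip":0},{"offset":[0,0.3,24],"twist":0,"grip":0},{"offset":[0,0.3,36],"twist":0,"grip":0},{"offset":[0,0.3,45],"twist":0,"grip":0},{"offset":[0,0.3,45],"twist":0,"grip":0}])

```text
time: 27.17
tool_pos: [0.5131, 0.1547, 0.2781]
tool_rot: [0.0, 0.999, 0.042, -0.001]
contact_force: [1.0, 0.1, -1.1]
gripper_width: 0.286
```

Run:
```python
from h import *
force(4);pose()
```

```text
F [ 0.5   0.09 -1.38] sd [0.49 0.28 0.61] local xyz [-0.05  0.25 -1.45] tcp [513.4 154.8 280.4]
t 27.37 tcp [513.6 154.9 281.2] psi 0.0848 zt [-0.001  0.    -1.   ] F [ 0.1  0.5 -2.4] g 0.285
```

play_rows(increments=[{"offset":[-3,0,0],"twist":0,"grip":0},{"offset":[-6,0,0],"twist":0,"grip":0},{"offset":[-8.5,0,0],"twist":0,"grip":0},{"offset":[-10.5,0,0],"twist":0,"grip":0},{"offset":[-10.5,0,0],"twist":0,"grip":0}])

```text
time: 27.78
tool_pos: [0.5048, 0.154, 0.2838]
tool_rot: [-0.0, 0.999, 0.042, 0.006]
contact_force: [7.5, 0.8, -0.5]
gripper_width: 0.282
```

Run:
```python
from h import *
force(4);pose()
```

```text
F [ 7.57 -0.06 -0.42] sd [0.43 0.36 0.76] local xyz [ 6.62  2.35 -2.86] tcp [504.9 154.  283.9]
t 27.98 tcp [504.9 154.  283.9] psi 0.0847 zt [ 0.011  0.001 -1.   ] F [ 7.9 -0.2 -1.6] g 0.285
```

play_rows(increments=[{"offset":[-1,0,0.5],"twist":0,"grip":0},{"offset":[-1.7,0,1],"twist":0,"grip":0},{"offset":[-1.7,0,1],"twist":0,"grip":0}])

```text
time: 28.23
tool_pos: [0.5039, 0.1539, 0.2837]
tool_rot: [-0.0, 0.999, 0.042, 0.007]
contact_force: [9.3, -0.6, 0.3]
gripper_width: 0.281
```

play_rows(increments=[{"offset":[3,0,-8],"twist":0,"grip":0},{"offset":[4,0,-25],"twist":0,"grip":0},{"offset":[4,0,-60],"twist":0,"grip":0},{"offset":[4,0,-100],"twist":0,"grip":0},{"offset":[4,0,-120],"twist":0,"grip":0}])

```text
time: 28.65
tool_pos: [0.5055, 0.1543, 0.4054]
tool_rot: [-0.0, 0.999, 0.042, 0.003]
contact_force: [0.2, -0.5, 0.6]
gripper_width: 0.284
```

Run:
```python
from h import *
force(3);pose()
avg("wrist",["probe_tip","thermometer_center"],3)
```

```text
F [0.25 0.18 0.11] sd [0.58 0.92 1.69] local xyz [0.21 0.26 0.04] tcp [505.9 154.4 406.3]
t 28.8 tcp [505.5 154.3 403.1] psi 0.0849 zt [ 0.004  0.001 -1.   ] F [-0.4 -1.1 -1.1] g 0.286
wrist probe_tip 3 med [535.2 153.9 151.7] sd [1.4 1.8 3.3]
wrist thermometer_center 3 med [516.2 155.5 218.8] sd [1.6 0.2 2.5]
```

Run:
```python
from h import *
im=np.mean([manip.grab_frame("wrist") for _ in range(2)],0)
for n,I in(("9w",cv2.imread("pics/9w.png")),("12w",cv2.imread("pics/12w.png")),("now",im)):
    for k in range(3): print(n,"BGR"[k],I[160:192,316:320,k].mean(1).astype(int).tolist())
pose()
```

```text
9w B [201, 189, 177, 176, 151, 105, 93, 92, 93, 99, 111, 100, 84, 87, 90, 94, 102, 131, 147, 142, 134, 134, 116, 91, 86, 87, 87, 85, 86, 87, 86, 84]
9w G [199, 192, 185, 185, 158, 111, 100, 99, 100, 106, 118, 115, 109, 112, 116, 121, 130, 163, 180, 175, 168, 168, 148, 118, 112, 112, 113, 112, 113, 112, 112, 110]
9w R [194, 190, 186, 186, 161, 112, 100, 100, 101, 106, 119, 123, 122, 126, 130, 135, 145, 175, 193, 191, 185, 185, 164, 133, 126, 127, 127, 127, 127, 127, 126, 125]
12w B [119, 118, 119, 106, 69, 24, 25, 22, 22, 23, 35, 67, 83, 85, 88, 90, 95, 116, 127, 123, 116, 116, 103, 86, 84, 86, 85, 85, 86, 85, 84, 84]
12w G [124, 123, 124, 110, 72, 23, 24, 26, 25, 26, 36, 85, 107, 111, 113, 117, 121, 146, 159, 154, 148, 148, 132, 112, 110, 111, 111, 110, 111, 111, 110, 110]
12w R [124, 123, 124, 110, 72, 24, 26, 24, 25, 26, 37, 96, 121, 125, 127, 131, 136, 161, 175, 170, 164, 164, 148, 126, 125, 125, 125, 124, 125, 125, 125, 124]
now B [155, 176, 180, 180, 180, 180, 180, 180, 177, 139, 81, 88, 90, 94, 99, 109, 139, 152, 143, 137, 137, 122, 98, 91, 90, 90, 90, 90, 90, 91, 91, 90]
now G [163, 184, 189, 188, 188, 188, 188, 188, 184, 147, 100, 114, 117, 121, 126, 139, 172, 184, 177, 171, 171, 154, 126, 118, 118, 118, 118, 118, 118, 118, 118, 117]
now R [165, 186, 190, 189, 189, 190, 189, 189, 186, 149, 110, 128, 131, 136, 142, 154, 183, 198, 194, 188, 188, 170, 140, 132, 131, 131, 132, 132, 131, 131, 131, 130]
t 29.35 tcp [505.4 154.1 399.6] psi 0.0848 zt [-0.001 -0.    -1.   ] F [ 0.1  0.2 -1. ] g 0.287
```

play_rows(increments=[{"offset":[-1,20,0],"twist":0,"grip":0},{"offset":[-2,50,0],"twist":0,"grip":0},{"offset":[-3,85,0],"twist":0,"grip":0},{"offset":[-5,120,0],"twist":0,"grip":0},{"offset":[-7,155,0],"twist":0,"grip":0}])

```text
time: 29.77
tool_pos: [0.5114, -0.0022, 0.4002]
tool_rot: [0.0, 0.999, 0.043, 0.0]
contact_force: [0.5, 0.3, -1.1]
gripper_width: 0.292
```

play_rows(increments=[{"offset":[-1,30,0],"twist":0.1,"grip":0},{"offset":[-3,60,0],"twist":0.2,"grip":0},{"offset":[-4,95,0],"twist":0.3,"grip":0},{"offset":[-5.6,125,0],"twist":0.409,"grip":0},{"offset":[-5.6,134,0],"twist":0.409,"grip":0}])

```text
time: 30.18
tool_pos: [0.5172, -0.1383, 0.4002]
tool_rot: [0.001, 0.986, -0.165, 0.0]
contact_force: [-0.6, -0.3, -1.5]
gripper_width: 0.284
```

play_rows(increments=[{"offset":[0,0,8],"twist":0,"grip":0},{"offset":[0,0,18],"twist":0,"grip":0},{"offset":[0,0,28],"twist":0,"grip":0},{"offset":[0,0,30],"twist":0,"grip":0},{"offset":[0,0,30],"twist":0,"grip":0}])

```text
time: 30.6
tool_pos: [0.5169, -0.1334, 0.3678]
tool_rot: [-0.001, 0.987, -0.16, -0.002]
contact_force: [-0.7, -0.0, -1.6]
gripper_width: 0.286
```

Run:
```python
from h import *
force(10)
im=manip.grab_frame("wrist");print(im[160:192,316:320,2].mean(1).astype(int).tolist());pose()
```

```text
F [-0.3  -0.1  -0.88] sd [0.56 0.38 0.41] local xyz [-0.54 -0.19 -0.74] tcp [ 517.4 -134.5  370.4]
[124, 125, 124, 125, 123, 124, 124, 125, 112, 96, 110, 124, 127, 130, 135, 148, 168, 172, 166, 163, 164, 150, 129, 125, 125, 125, 125, 125, 124, 125, 125, 125]
t 31.15 tcp [ 517.4 -134.9  370.3] psi -0.3243 zt [ 0. -0. -1.] F [ 0.4  0.8 -0.9] g 0.287
```

play_rows(increments=[{"offset":[2.5,0,7],"twist":0,"grip":0},{"offset":[4.5,0,13],"twist":0,"grip":0},{"offset":[5.5,0,16],"twist":0,"grip":0},{"offset":[5.5,0,16],"twist":0,"grip":0},{"offset":[5.5,0,16],"twist":0,"grip":0}])

```text
time: 31.57
tool_pos: [0.5225, -0.1366, 0.3534]
tool_rot: [-0.0, 0.987, -0.161, -0.001]
contact_force: [0.0, 0.4, -1.7]
gripper_width: 0.287
```

play_rows(increments=[{"offset":[1,0,3],"twist":0,"grip":0},{"offset":[2,0,6],"twist":0,"grip":0},{"offset":[2.9,0,8.5],"twist":0,"grip":0},{"offset":[2.9,0,8.5],"twist":0,"grip":0},{"offset":[2.9,0,8.5],"twist":0,"grip":0}])

```text
time: 31.98
tool_pos: [0.5255, -0.1376, 0.3461]
tool_rot: [0.0, 0.987, -0.161, 0.0]
contact_force: [-1.5, -0.4, 2.3]
gripper_width: 0.285
```

Run:
```python
from h import *
force(16)
im=np.mean([manip.grab_frame("scene") for _ in range(4)],0).astype(np.uint8)
g=cv2.cvtColor(im,cv2.COLOR_BGR2GRAY)
for r in range(190,202): print(r," ".join("%3d"%x for x in g[r,262:278]))
im=manip.grab_frame("wrist");print(im[160:192,316:320,2].mean(1).astype(int).tolist())
pose()
```

```text
F [0.01 0.19 2.5 ] sd [0.61 0.47 0.42] local xyz [0.81 0.19 2.37] tcp [ 525.4 -137.6  346. ]
190  67  71  74  78  80  80  80  77  74  69  60  58  59  57  93 108
191 104  86  76  75  74  76  74  73  70  60  57  60  59  57  88 107
192 107 108 101  74  52  49  48  42  38  51  59  59  60  58  55  91
193 106 107 107  81  47  40  42  42  39  45  48  54  59  59  56  92
194 106 108  83  51  43  41  48  47  40  34  31  32  44  54  61  96
195 107 107  83  45  31  39  48  50  43  36  34  31  33  34  72 114
196 106  85  49  33  32  48  53  49  48  51  43  34  34  33  40  70
197  90  53  32  33  34  49  53  50  60  53  36  35  34  34  42  47
198  68  39  34  34  35  34  37  46  40  34  34  36  34  32  47  50
199  51  41  35  35  36  35  34  35  35  34  34  35  33  34  48  48
200  50  43  36  33  34  35  36  35  35  35  35  34  35  44  51  64
201  65  49  43  36  35  34  34  34  34  33  36  38  49  56  69 112
[23, 26, 25, 27, 25, 24, 58, 105, 111, 97, 112, 123, 127, 129, 135, 151, 167, 171, 165, 163, 151, 139, 130, 125, 125, 124, 125, 125, 125, 124, 124, 124]
t 33.03 tcp [ 525.4 -137.6  345.8] psi -0.3242 zt [ 0.001 -0.    -1.   ] F [ 1.2 -0.6  3.5] g 0.284
```

play_rows(increments=[{"offset":[0.2,0,0.6],"twist":0,"grip":0},{"offset":[0.2,0,0.6],"twist":0,"grip":0},{"offset":[0.2,0,0.6],"twist":0,"grip":0}])

```text
time: 33.28
tool_pos: [0.5256, -0.1376, 0.3452]
tool_rot: [0.0, 0.987, -0.161, 0.0]
contact_force: [0.4, -0.8, 3.3]
gripper_width: 0.288
```

Run:
```python
from h import *
force(16)
avg("scene",["handle_post","shutter_pivot","inhaler_a","canister"],2)
print(manip.job_done()); pose()
```

```text
F [ 1.19 -0.92  3.43] sd [0.57 0.39 0.49] local xyz [ 2.51 -0.49  2.73] tcp [ 525.5 -137.6  345.1]
scene handle_post 2 med [ 474.2 -188.6  111.1] sd [1.  0.2 0.1]
scene shutter_pivot 2 med [ 543.  -305.4   64. ] sd [20.1 97.7 64.6]
scene inhaler_a 2 med [ 662.2 -282.1   -0.8] sd [ 95.  119.7   0.9]
scene canister 2 med [801.5  38.6  -2. ] sd [0.8 0.4 0.9]
the job is handed in; nothing more can be done
None
the job is handed in; nothing more can be done
```

I opened the shutter to its stop, took the thermometer out of its dock, and handed the job in with its probe tip pressed on the seat's marked spot. That was at about 34 s of the 58 s allowed.

The gripper cannot tilt, so I leaned the thermometer over in the grip by levering its probe against the dock hole. After a first press I judged the lean too small, went back to the dock once to add more, and pressed again.

**Last checks**
- **Press:** about 3.6 N net along the face normal, which is about 6 mm, or half the seat's travel. There was also about 2.5 N of side force up the slope in that last reading.
- **Position:** in the scene camera, the tip covers the steel dot to within about 1 mm.
- **Shutter:** the handle post is still at its open position. One of the two last pivot readings was a false detection, but the post readings agreed.
- **Other objects:** the canister had not moved. The last inhaler readings mixed the two inhalers, so they prove nothing separately. The otoscope was not checked again. I felt no unexpected contact during the moves.

**What is uncertain:** my estimates of the lean disagreed, at about 0.30 to 0.335 rad against the wanted 0.35. The thermometer may be up to about 2–3° off square. The second levering moved the lean less in the wrist picture (about 0.015 rad) than the geometry predicted (about 0.045 rad).

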